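# Sort the washed bakery smallware onto its sheet pans

### The job

The washed small bakeware is standing mixed along the front of the bakery bench: one mini loaf tin, two dariole moulds and two ring cutters. Put each piece on the sheet pan that already holds one of its kind, standing upright and flat on the pan's floor, not stacked or nested in another piece or leaning on the rim. Leave the glass jar and the sugar dredger, which stand among them, upright and where they are.

Things in the scene. Friction and masses are not known exactly. Their poses are not given: they have to be found in the camera images.
- loaf_tin: Mini loaf tin, bright steel, rectangular, open at the top, standing rim up: 98 mm (its x) by 58 mm (its y) over the rim, foot 86 x 48 mm, 36 mm high, wall 3 mm with a 5 mm rim bead. Grip it across its 58 mm width (along its y), at the rim. Origin at the centre of its underside, z up. About 90 g. At the start its long side points roughly away from the robot.
- mould_a: Small round aluminium dariole mould (an open tapered cup with a floor), standing rim up: rim 49 mm across (51 mm over its bead), foot 36 mm across, 52 mm high, wall 3 mm. Best gripped across the rim. Origin at the centre of its underside, z up. About 50 g. One of two alike.
- mould_b: Small round aluminium dariole mould (an open tapered cup with a floor), standing rim up: rim 49 mm across (51 mm over its bead), foot 36 mm across, 52 mm high, wall 3 mm. Best gripped across the rim. Origin at the centre of its underside, z up. About 50 g. One of two alike.
- cutter_a: Plain round steel pastry cutter: an open ring with no floor, standing with its rolled edge up, 62 mm across (65 mm over the rolled edge), 35 mm high, wall 3 mm. Origin at the centre of its underside, z up. About 60 g. One of two alike.
- cutter_b: Plain round steel pastry cutter: an open ring with no floor, standing with its rolled edge up, 62 mm across (65 mm over the rolled edge), 35 mm high, wall 3 mm. Origin at the centre of its underside, z up. About 60 g. One of two alike.
- loaf_pan: Black-steel sheet pan, one of three alike, fixed. 165 mm (its x) by 241 mm (y) over the rim, 25 mm high; floor 149 x 225 mm, walls lean outward. Origin: centre of its underside; floor top 3 mm above it; z up, x roughly away from the robot. For loaf tins: one loose loaf tin, long side along x, already stands in it, centred about 74 mm from the middle towards its -y end; the rest is empty.
- mould_pan: Black-steel sheet pan, one of three alike, fixed. 165 mm (its x) by 241 mm (y) over the rim, 25 mm high; floor 149 x 225 mm, walls lean outward. Origin: centre of its underside; floor top 3 mm above it; z up, x roughly away from the robot. For dariole moulds: one loose mould already stands in it, centred about 74 mm from the middle towards its +y end; the rest is empty.
- cutter_pan: Black-steel sheet pan, one of three alike, fixed. 165 mm (its x) by 241 mm (y) over the rim, 25 mm high; floor 149 x 225 mm, walls lean outward. Origin: centre of its underside; floor top 3 mm above it; z up, x roughly away from the robot. For ring cutters: one loose cutter already stands in it, centred about 74 mm from the middle towards its -y end; the rest is empty.
- jar: Small round glass jar with a white cap, loose, 54 mm across, 68 mm high, in the row among the bakeware; to be left alone. Origin at the centre of its underside, z up.
- dredger: Aluminium sugar dredger, a closed can with a domed, pierced lid, loose, 57 mm across, 71 mm high, in the row among the bakeware; to be left alone. Origin at the centre of its underside, z up.
Not all that is in view belongs to the job. What is shaped like the cutter_b but brown or orange is not meant. Leave any orange look-alike of the loaf_tin alone.

How it is judged:
At the end, for the whole second after the job is handed in: Loaf tin in the loaf pan, both moulds in the mould pan, both cutters in the cutter pan: each centre within 65 mm (pan x) and 105 mm (pan y) of the pan's centre, its underside under 8 mm above the pan's underside (flat on the floor), upright within 0.1 rad and at rest (x of loaf_tin in the frame of loaf_pan between -0.065 and 0.065 m and y of loaf_tin in the frame of loaf_pan between -0.105 and 0.105 m and z of loaf_tin in the frame of loaf_pan between -0.002 and 0.008 m and angle between each of loaf_tin, mould_a, mould_b, cutter_a, cutter_b's own z axis and vertical below 0.1 rad and linear speed of each of loaf_tin, mould_a, mould_b, cutter_a, cutter_b below 0.02 m/s and angular speed of each of loaf_tin, mould_a, mould_b, cutter_a, cutter_b below 0.3 rad/s and x of mould_a in the frame of mould_pan between -0.065 and 0.065 m and y of mould_a in the frame of mould_pan between -0.105 and 0.105 m and z of mould_a in the frame of mould_pan between -0.002 and 0.008 m and x of mould_b in the frame of mould_pan between -0.065 and 0.065 m and y of mould_b in the frame of mould_pan between -0.105 and 0.105 m and z of mould_b in the frame of mould_pan between -0.002 and 0.008 m and x of cutter_a in the frame of cutter_pan between -0.065 and 0.065 m and y of cutter_a in the frame of cutter_pan between -0.105 and 0.105 m and z of cutter_a in the frame of cutter_pan between -0.002 and 0.008 m and x of cutter_b in the frame of cutter_pan between -0.065 and 0.065 m and y of cutter_b in the frame of cutter_pan between -0.105 and 0.105 m and z of cutter_b in the frame of cutter_pan between -0.002 and 0.008 m); the robot touches nothing.
It fails at once if the glass jar is knocked over or pushed more than 30 mm from its place (distance of jar from where it was at the start of the episode above 0.03 m or angle between jar's own z axis and vertical above 0.35 rad).
It fails at once if the dredger is knocked over or pushed more than 30 mm from its place (distance of dredger from where it was at the start of the episode above 0.03 m or angle between dredger's own z axis and vertical above 0.35 rad).
It also fails if it takes over 136 s, if anything falls off the work surface, if the arm or the gripper's body presses on something with over 40 N, if the wrist force passes 120 N, or if a joint passes its speed limit or range.

### The arm

A 7-joint arm with a two-finger parallel gripper is mounted at the origin on the work surface. World frame = base frame: x ahead of the robot, y to its left, z up, the work surface at z = 0. Lengths are in m, angles in rad, forces in N, time in s.
With the tool pointing down it reaches from about 0.425 to 0.8 m from the base axis. Payload 8.3 kg.
Tool frame: the origin (TCP) lies at the very end of the fingers, on their centre line; the grasp point (between the pads) lies 19 mm behind it (robot.grasp_offset is the distance from the TCP to the grasp point, in m); z points along the fingers, y is the line along which they close (so a half turn about z gives the same grasp; the last joint's range is limited). The gripper opens to 85 mm and grips with 20 to 120 N. Pads are 22 mm wide; open, the fingers measure 114 mm over their backs; the gripper's body (76 mm by 85 mm) begins 54 mm behind the grasp point. The pads swing forward as they close: fully open they stand 13 mm farther back than shut.
Start: joints at [-1.314, 0.383, 0.016, 1.37, -0.006, 1.388, -0.046], TCP at [0.196, 0.593, 0.231] pointing down, gripper open.
Joint ranges: [-2.95, 2.95], [-0.25, 2.06], [-1.52, 1.56], [0.18, 2.33], [-1.44, 4.58], [0.02, 2.06], [-3.01, 3.01]. Speed limits (rad/s): [2.39, 2.39, 3.01, 3.01, 3.14, 3.14, 3.14].

### API

Orientations are given as a rotation vector (axis times angle).
In Python, from cell import monitor, cams, job, robot gives the robot as it stands.
- The arm moves only by the tool move_arm, never from a script. Its argument "steps" is a list that holds one entry, the list of rows, each a list of 7 numbers: the turn, a rotation vector about the tool's x, y, z in rad, then the shift along the tool's x, y, z in units of 40 mm (1.0 is 40 mm), then the closure in counts, from 0 (fully open) to 255 (shut). A call has 1 to 8 rows; each row is the pose to reach, as a shift and turn from the pose commanded when the call began, along the tool's axes at that moment; what a row does not reach only later rows make up. A row lasts 1/12 s, in which the tool goes at most 41.7 mm and 7.16 degrees, less where a joint would pass 70% of its speed; a pose out of reach is approached as far as the arm can. A call with a gripper value outside its range is refused whole. The fingers move at their own pace and stop on an object; the grip force is fixed at half the most. Time passes only in rows, so rows that repeat a pose let the fingers close. It gives the time, the measured TCP pose, the force, the opening and the grip force at its end, in the units of the state.
- monitor.get_state(): the state, without advancing time (a new reading comes with each control period).
- cams.grab_frame(name): name is "side" or "top"; returns (picture, depth): 384x512x3 uint8, blue, green, red; 384x512 float32, m along the optical axis (not along the pixel's ray), 0 where there is no reading.
- cams.camera_model(name): a dict with "mtx" (3x3 intrinsics, pixels), "R" (3x3) and "t" (3): a world point X has camera coordinates R X + t. Camera axes: x right, y down, z forward; pixel columns grow to the right and rows downward; lengths in m; the calibration is good to about 2 mm. A picture is of the moment at which its call begins. camera_model takes no time and is no camera call.
- job.finish_job(): hands the job in; it is judged then, once.
The state is a dict: "clock": time; "joint_pos": joint angles; "qd": joint speeds; "joint_torque": joint torques, N m; "tool_pos": TCP position; "orientation": TCP orientation; "contact_force": force on the tool from outside, world axes, zero at the start; "moment": the same for the moment, N m; "grip_width": finger opening in m; "gripper_force": force on a finger pad.
Only numpy, scipy, OpenCV 4.12 (cv2) and the standard library are available. Lean on these libraries where they do the work, as an engineer would, in place of code of your own. Each camera call takes 0.05 s, during which the arm holds its last target. There are 200 camera calls.

## Working session

There is one attempt and no reset: what is moved stays moved. The work goes in short steps, Python scripts to look and compute and a tool call to move; the robot and the scene stay as the last step left them, time stands still between calls to the robot, and variables do not carry over. Pictures are saved under pics/ and viewed, at most 14 in all, crops included, and the job is handed in when it is done.

Besides the shell and the picture viewer there is one more tool, called after "Emit:" as name([rows], argument=value, ...), one row to a line, values as JSON. move_arm: Moves the arm, as the interface text tells. Its arguments: {"type":"object","properties":{"steps":{"type":"array","items":{"type":"array","items":{"type":"array","items":{"type":"number"}}}}},"required":["steps"]}

```bash
ls; mkdir -p pics; python3 - <<'E'
from cell import monitor,cams,job,robot
import cv2,numpy as np
for n in("top","side"):
    p,d=cams.grab_frame(n); cv2.imwrite(f"pics/{n}0.png",p); np.save(f"{n}0.npy",d)
    m=cams.camera_model(n); print(n,m)
print(monitor.get_state())
E
```

```text
pics
top {'mtx': array([[416.46180988,   0.        , 252.17722666],
       [  0.        , 416.46180988, 191.06056192],
       [  0.        ,   0.        ,   1.        ]]), 'R': array([[ 0.00563926, -0.99997902, -0.00318792],
       [-0.99308821, -0.00522659, -0.11725393],
       [ 0.11723481,  0.00382711, -0.99309685]]), 't': array([-0.00245632,  0.48453157,  1.10497699])}
side {'mtx': array([[485.16980333,   0.        , 251.05222271],
       [  0.        , 485.16980333, 193.03538634],
       [  0.        ,   0.        ,   1.        ]]), 'R': array([[ 0.98267606, -0.18468718,  0.01544053],
       [-0.10298679, -0.61343008, -0.78300527],
       [ 0.15408273,  0.76785036, -0.62182339]]), 't': array([-0.45416182,  0.10215581,  1.37843228])}
{'clock': 0.1, 'joint_pos': array([-1.313901  ,  0.38415975,  0.01639212,  1.37103432, -0.00631049,
        1.38821511, -0.04647649]), 'qd': array([ 6.39165599e-04, -3.00032751e-03, -3.44108776e-05, -1.91930927e-03,
       -3.47386272e-04, -2.13656651e-03, -1.46884659e-03]), 'joint_torque': array([ 4.12158784e-03, -6.29139876e+01,  8.48206021e-01, -3.72763789e+01,
        1.68577413e-02,  1.03514313e-02,  7.68914319e-07]), 'tool_pos': array([0.19631026, 0.59289217, 0.23038214]), 'orientation': array([-5.00046560e-01, -3.10127681e+00,  2.74577061e-03]), 'contact_force': array([ 0.64604104,  0.33879228, -0.59217288]), 'moment': array([-0.01190601, -0.01484404,  0.03325003]), 'gripper_force': 0.0, 'grip_width': 0.08572526307900412}
```

View pics/top0.png

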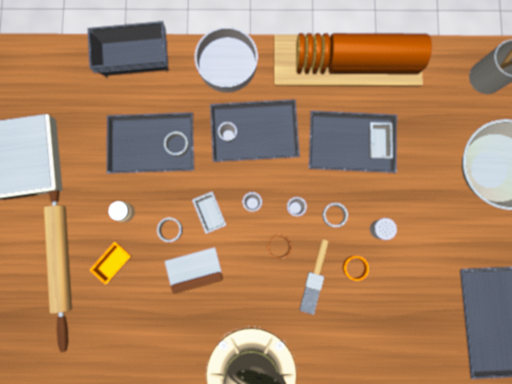

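View pics/side0.png

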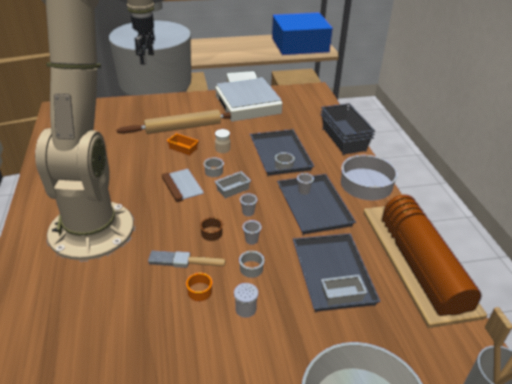

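The top view shows a row at about row 210: jar (120,211), cutter (169,230), loaf tin (209,213), moulds (252,202) and (297,206), cutter (335,215), dredger (385,229). The pans are cutter (150,142), mould (255,131) and loaf (353,141). The orange and brown look-alikes, scraper and brush sit nearer the robot.

```bash
cat > h.py <<'E'
import cv2,numpy as np
from cell import monitor,cams,job,robot
def cloud(n,d):
    m=cams.camera_model(n);K=m["mtx"];v,u=np.indices(d.shape)
    c=np.stack([(u-K[0,2])/K[0,0]*d,(v-K[1,2])/K[1,1]*d,d],-1)
    return (c-m["t"])@m["R"]
def obj(W,d,u,v,r,lo,hi):
    P=W[v-r:v+r+1,u-r:u+r+1].reshape(-1,3);D=d[v-r:v+r+1,u-r:u+r+1].ravel()
    P=P[(D>0)&(P[:,2]>lo)&(P[:,2]<hi)]
    rect=cv2.minAreaRect((P[:,:2]*1000).astype(np.float32))
    c=cv2.minEnclosingCircle((P[:,:2]*1000).astype(np.float32))
    return len(P),np.round(rect[0]),np.round(rect[1]),round(rect[2],1),"circ",np.round(c[0]),round(c[1]),"z",np.round(np.percentile(P[:,2],[50,95])*1000)
E
python3 - <<'E'
from h import *
d=np.load("top0.npy");W=cloud("top",d)
print("table z",W[330,120],W[230,450])
for n,u,v,r,lo,hi in [("jar",120,211,17,.05,.08),("cutL",169,230,17,.022,.045),("tin",209,213,24,.024,.045),("mouldL",252,202,14,.04,.06),("mouldR",297,206,14,.04,.06),("cutR",335,215,16,.022,.045),("dredger",385,229,17,.05,.08),
 ("cpan",150,142,55,.017,.03),("mpan",255,131,55,.017,.03),("lpan",353,141,50,.017,.03),("cut0",175,143,15,.03,.05),("mould0",228,131,13,.046,.065),("tin0",381,141,24,.03,.05),("scraper",193,270,32,.008,.08),("brown",279,246,16,.015,.06),("brush",316,275,38,.006,.08),("orange tin",110,263,24,.02,.06),("orange cut",356,268,17,.02,.06)]:
    print(n,*obj(W,d,u,v,r,lo,hi))
from scipy.spatial.transform import Rotation as R
print(R.from_rotvec(monitor.get_state()["orientation"]).as_matrix().round(4))
E
```

```text
table z [ 0.10980182  0.35376025 -0.00117972] [ 0.38274413 -0.5460638  -0.00119503]
jar 287 [427. 350.] [48. 46.] 44.1 circ [426. 351.] 25 z [68. 71.]
cutL 135 [379. 223.] [62. 63.] 0.3 circ [379. 222.] 32 z [35. 39.]
tin 223 [425. 116.] [98. 58.] 23.0 circ [425. 116.] 56 z [36. 40.]
mouldL 116 [452.   0.] [48. 48.] 0.1 circ [453.   0.] 25 z [52. 56.]
mouldR 116 [ 441. -118.] [49. 50.] 44.2 circ [ 441. -118.] 25 z [51. 55.]
cutR 137 [ 422. -224.] [63. 62.] 89.2 circ [ 421. -224.] 32 z [35. 39.]
dredger 375 [ 384. -348.] [53. 55.] 38.4 circ [ 383. -349.] 28 z [64. 70.]
cpan 707 [583. 268.] [240. 271.] 2.0 circ [582. 268.] 180 z [24. 28.]
mpan 1157 [684.  -8.] [305. 266.] 89.4 circ [685. -13.] 199 z [23. 28.]
lpan 780 [ 625. -278.] [241. 166.] 87.5 circ [ 625. -278.] 144 z [24. 29.]
cut0 136 [613. 211.] [63. 62.] 45.9 circ [614. 210.] 32 z [38. 41.]
mould0 112 [643.  69.] [48. 49.] 1.0 circ [644.  68.] 26 z [55. 59.]
tin0 260 [ 626. -359.] [ 72. 103.] 88.0 circ [ 627. -360.] 61 z [39. 42.]
scraper 1790 [299. 164.] [152. 141.] 15.2 circ [298. 163.] 99 z [14. 25.]
brown 131 [336. -73.] [61. 61.] 0.6 circ [335. -73.] 32 z [35. 38.]
brush 1050 [ 257. -170.] [207. 197.] 86.2 circ [ 274. -163.] 118 z [18. 35.]
orange tin 314 [289. 376.] [59. 99.] 49.5 circ [290. 377.] 56 z [35. 38.]
orange cut 154 [ 279. -276.] [60. 63.] 0.5 circ [ 279. -277.] 32 z [34. 38.]
[[-9.493e-01  3.143e-01 -5.000e-04]
 [ 3.143e-01  9.493e-01 -1.700e-03]
 [-0.000e+00 -1.800e-03 -1.000e+00]]
```

```bash
cat >> h.py <<'E'
from scipy.spatial.transform import Rotation as Rot
def go(x,y,z,yaw):
    "print row (turn z, shift) to reach TCP x,y,z mm with tool-y bearing yaw deg, tool down"
    s=monitor.get_state();A=Rot.from_rotvec(s["orientation"]);a=np.radians(yaw)
    ty=np.array([np.cos(a),np.sin(a),0]);tz=np.array([0,0,-1.]);B=np.stack([np.cross(ty,tz),ty,tz],1)
    print("turn",(A.inv()*Rot.from_matrix(B)).as_rotvec().round(3),"shift",(A.inv().apply(np.array([x,y,z])/1000-s["tool_pos"])/.04).round(3),"at",(s["tool_pos"]*1000).round(1),"w",s["grip_width"]*1000)
E
python3 - <<'E'
from h import *
go(379,223,120,0)
d=np.load("top0.npy");W=cloud("top",d)
for n,u0,u1,v0,v1 in [("c",104,196,108,175),("m",207,302,96,165),("l",306,400,107,175)]:
    P=W[v0:v1,u0:u1].reshape(-1,3);P=P[(P[:,2]>.018)&(P[:,2]<.03)]
    print(n,cv2.minAreaRect((P[:,:2]*1000).astype(np.float32)))
E
```

```text
turn [-2.000e-03  1.000e-03  1.251e+00] shift [-7.242 -7.338  2.773] at [196.3 592.9 230.4] w 85.72526307900412
c ((618.8685302734375, 284.03033447265625), (166.32012939453125, 240.66867065429688), 2.397930145263672)
m ((655.6512451171875, -5.0561676025390625), (167.17391967773438, 241.3955535888672), 3.8607802391052246)
l ((624.9022216796875, -277.7449645996094), (240.5757598876953, 166.13450622558594), 87.50304412841797)
```

Emit:
move_arm([
  [[0, 0, 1.25, -7.25, -7.34, 2.75, 0], [0, 0, 1.25, -7.25, -7.34, 2.75, 0], [0, 0, 1.25, -7.25, -7.34, 2.75, 0], [0, 0, 1.25, -7.25, -7.34, 2.75, 0], [0, 0, 1.25, -7.25, -7.34, 2.75, 0], [0, 0, 1.25, -7.25, -7.34, 2.75, 0], [0, 0, 1.25, -7.25, -7.34, 2.75, 0], [0, 0, 1.25, -7.25, -7.34, 2.75, 0]],
])

```text
clock: 0.77
tool_pos: [0.3395, 0.3026, 0.1448]
orientation: [-1.933, -2.476, 0.0]
contact_force: [1.2, -0.1, -0.6]
grip_width: 0.0851
gripper_force: 0.0
```

```bash
python3 -c "
from h import *
go(379,223,120,0)"
```

```text
turn [-0.    -0.     0.245] shift [-2.17   0.476  0.619] at [339.5 302.6 144.8] w 85.12631724210878
```

Emit:
move_arm([
  [[0, 0, 0.245, -2.17, 0.476, 0.62, 0], [0, 0, 0.245, -2.17, 0.476, 0.62, 0], [0, 0, 0.245, -2.17, 0.476, 0.62, 0], [0, 0, 0.245, -2.17, 0.476, 0.62, 0], [0, 0, 0.245, -2.17, 0.476, 1.4, 0], [0, 0, 0.245, -2.17, 0.476, 2.1, 0], [0, 0, 0.245, -2.17, 0.476, 2.1, 0], [0, 0, 0.245, -2.17, 0.476, 2.1, 0]],
])

```text
clock: 1.43
tool_pos: [0.3779, 0.2256, 0.0609]
orientation: [-2.212, -2.23, 0.006]
contact_force: [0.4, -0.6, 0.3]
grip_width: 0.0856
gripper_force: 0.0
```

```bash
python3 - <<'E'
from h import *
go(379,223,8,0)
p,d=cams.grab_frame("side"); cv2.imwrite("pics/s1.png",cv2.resize(p[110:240,140:300],None,fx=4,fy=4))
E
```

```text
turn [-0.003  0.002  0.008] shift [-0.061  0.03   1.322] at [377.9 225.6  60.9] w 85.551265712352
```

View pics/s1.png

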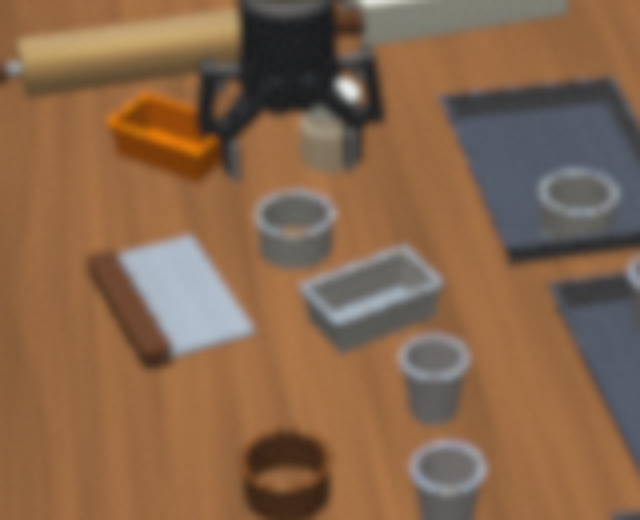

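The gripper (crop 290,100) is open and centred above the left cutter (295,225); the path down is clear. I'll descend and grip.

Emit:
move_arm([
  [[0, 0, 0.008, -0.06, 0.03, 0.7, 0], [0, 0, 0.008, -0.06, 0.03, 1.3, 0], [0, 0, 0.008, -0.06, 0.03, 1.3, 0], [0, 0, 0.008, -0.06, 0.03, 1.3, 0], [0, 0, 0.008, -0.06, 0.03, 1.3, 255], [0, 0, 0.008, -0.06, 0.03, 1.3, 255], [0, 0, 0.008, -0.06, 0.03, 1.3, 255], [0, 0, 0.008, -0.06, 0.03, 1.3, 255]],
])

```text
clock: 2.15
tool_pos: [0.3816, 0.224, 0.012]
orientation: [-2.223, -2.219, -0.005]
contact_force: [-5.5, -2.9, 16.4]
grip_width: 0.0607
gripper_force: 60.9
```

```bash
python3 -c "
from h import *
go(616,357,120,2.4)"
```

```text
turn [ 0.002 -0.003 -0.044] shift [ 3.345  5.857 -2.68 ] at [381.6 224.   12. ] w 60.68371096659233
```

Emit:
move_arm([
  [[0, 0, 0, 0, 0, -0.8, 255], [0, 0, 0, 0, 0, -1.8, 255], [0, 0, -0.044, 3.35, 5.86, -2.7, 255], [0, 0, -0.044, 3.35, 5.86, -2.7, 255], [0, 0, -0.044, 3.35, 5.86, -2.7, 255], [0, 0, -0.044, 3.35, 5.86, -2.7, 255], [0, 0, -0.044, 3.35, 5.86, -2.7, 255], [0, 0, -0.044, 3.35, 5.86, -2.7, 255]],
])

```text
clock: 2.82
tool_pos: [0.5975, 0.347, 0.1165]
orientation: [2.173, 2.269, 0.003]
contact_force: [1.6, 1.0, 1.3]
grip_width: 0.0606
gripper_force: 65.5
```

```bash
python3 -c "
from h import *
go(616,357,60,2.4)"
```

```text
turn [ 0.001 -0.001  0.001] shift [0.228 0.472 1.414] at [597.5 347.  116.5] w 60.60882419586621
```

Emit:
move_arm([
  [[0, 0, 0, 0.23, 0.47, 0, 255], [0, 0, 0, 0.23, 0.47, 0.6, 255], [0, 0, 0, 0.23, 0.47, 1.4, 255], [0, 0, 0, 0.23, 0.47, 2.0, 255], [0, 0, 0, 0.23, 0.47, 2.3, 255], [0, 0, 0, 0.23, 0.47, 2.3, 255], [0, 0, 0, 0.23, 0.47, 2.3, 255]],
])

```text
clock: 3.4
tool_pos: [0.6144, 0.3557, 0.0235]
orientation: [2.174, 2.268, 0.0]
contact_force: [0.7, 0.5, -0.1]
grip_width: 0.0603
gripper_force: 65.5
```

```bash
python3 -c "
from h import *
go(616,357,16,2.4)"
```

```text
turn [ 0. -0.  0.] shift [0.032 0.041 0.188] at [614.4 355.7  23.5] w 60.33004364151037
```

Emit:
move_arm([
  [[0, 0, 0, 0, 0, 0.2, 255], [0, 0, 0, 0, 0, 0.2, 255], [0, 0, 0, 0, 0, 0.2, 0], [0, 0, 0, 0, 0, 0.2, 0], [0, 0, 0, 0, 0, 0.2, 0], [0, 0, 0, 0, 0, -0.8, 0], [0, 0, 0, 0, 0, -1.8, 0], [0, 0, 0, 0, 0, -2.5, 0]],
])

```text
clock: 4.07
tool_pos: [0.6152, 0.3557, 0.1264]
orientation: [2.174, 2.267, 0.005]
contact_force: [0.7, 0.5, 1.5]
grip_width: 0.0854
gripper_force: 0.0
```

```bash
python3 -c "
from h import *
go(422,-224,125,0)"
```

```text
turn [ 0.003 -0.001  0.042] shift [-1.4277e+01 -5.4310e+00  1.0000e-03] at [615.2 355.7 126.4] w 85.38261508227555
```

Emit:
move_arm([
  [[0, 0, 0.04, -8.71, -4.44, 0, 0], [0, 0, 0.04, -8.71, -4.44, 0, 0], [0, 0, 0.04, -8.71, -4.44, 0, 0], [0, 0, 0.04, -8.71, -4.44, 0, 0], [0, 0, 0.04, -8.71, -4.44, 0, 0], [0, 0, 0.04, -8.71, -4.44, 0, 0], [0, 0, 0.04, -8.71, -4.44, 0, 0], [0, 0, 0.04, -8.71, -4.44, 0, 0]],
])

```text
clock: 4.73
tool_pos: [0.4746, 0.0507, 0.123]
orientation: [2.219, 2.224, 0.002]
contact_force: [0.6, -0.4, 0.3]
grip_width: 0.0854
gripper_force: 0.0
```

```bash
python3 - <<'E'
from h import *
go(452,0,70,0)
p,d=cams.grab_frame("top");W=cloud("top",d)
print("cut",*obj(W,d,120,142,17,.03,.05))
E
```

```text
turn [ 0.001 -0.001  0.002] shift [-1.269 -0.569  1.323] at [474.6  50.7 123. ] w 85.39813000374878
cut 134 [614. 358.] [64. 71.] 19.1 circ [617. 363.] 42 z [38. 42.]
```

Emit:
move_arm([
  [[0, 0, 0, -1.27, -0.57, 0, 0], [0, 0, 0, -1.27, -0.57, 0, 0], [0, 0, 0, -1.27, -0.57, 0.5, 0], [0, 0, 0, -1.27, -0.57, 1.1, 0], [0, 0, 0, -1.27, -0.57, 1.1, 0], [0, 0, 0, -1.27, -0.57, 1.1, 0]],
])

```text
clock: 5.28
tool_pos: [0.4522, 0.0015, 0.0783]
orientation: [-2.219, -2.223, 0.003]
contact_force: [0.3, -0.2, 0.1]
grip_width: 0.0857
gripper_force: 0.0
```

```bash
python3 - <<'E'
from h import *
go(452,0,27,0)
E
```

```text
turn [-0.002  0.001  0.002] shift [-0.035 -0.002  1.283] at [452.2   1.5  78.3] w 85.72606527495002
```

Emit:
move_arm([
  [[0, 0, 0, -0.035, 0, 0.7, 0], [0, 0, 0, -0.035, 0, 1.28, 0], [0, 0, 0, -0.035, 0, 1.28, 0], [0, 0, 0, -0.035, 0, 1.28, 255], [0, 0, 0, -0.035, 0, 1.28, 255], [0, 0, 0, -0.035, 0, 1.28, 255], [0, 0, 0, -0.035, 0, 1.28, 255], [0, 0, 0, -0.035, 0, 1.28, 255]],
])

```text
clock: 5.95
tool_pos: [0.4541, 0.0004, 0.0295]
orientation: [2.218, 2.223, 0.004]
contact_force: [-5.5, -0.1, 14.4]
grip_width: 0.0459
gripper_force: 59.1
```

```bash
python3 - <<'E'
from h import *
go(653,3,100,3.9)
E
```

```text
turn [ 0.003 -0.001 -0.066] shift [ 0.057  4.976 -1.75 ] at [4.541e+02 4.000e-01 2.950e+01] w 45.88424195423715
```

Emit:
move_arm([
  [[0, 0, 0, 0, 0, -0.8, 255], [0, 0, 0, 0, 0, -1.8, 255], [0, 0, -0.066, 0.06, 5, -2.2, 255], [0, 0, -0.066, 0.06, 5, -2.2, 255], [0, 0, -0.066, 0.06, 5, -2.2, 255], [0, 0, -0.066, 0.06, 5, -2.2, 255], [0, 0, -0.066, 0.06, 5, -2.2, 255], [0, 0, -0.066, 0.06, 5, -2.2, 255]],
])

```text
clock: 6.62
tool_pos: [0.658, 0.0039, 0.1156]
orientation: [2.14, 2.296, 0.002]
contact_force: [-0.9, -0.4, -1.4]
grip_width: 0.0456
gripper_force: 61.5
```

```bash
python3 - <<'E'
from h import *
go(653,3,40,3.9)
p,d=cams.grab_frame("side"); cv2.imwrite("pics/s2.png",cv2.resize(p[90:260,190:400],None,fx=3.5,fy=3.5))
E
```

```text
turn [0.003 0.002 0.002] shift [-0.011 -0.133  1.89 ] at [658.    3.9 115.6] w 45.64799953377609
```

View pics/s2.png

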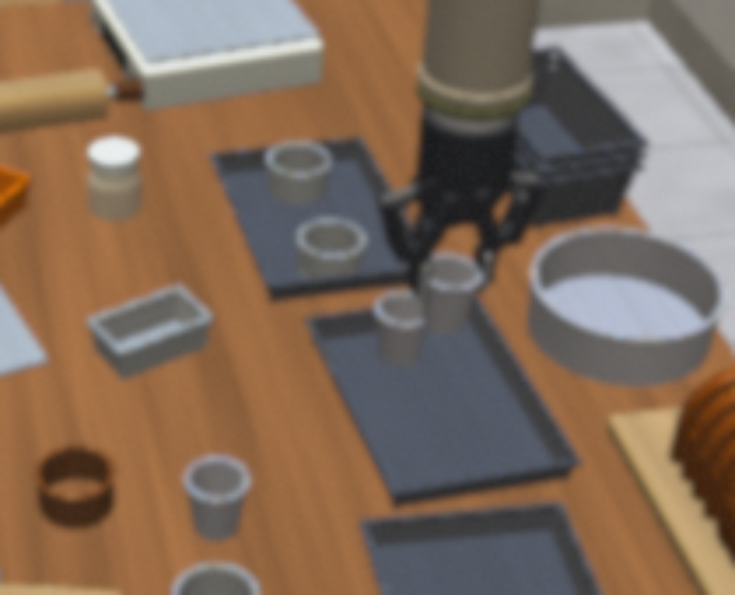

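The mould is held upright (crop 450,290), and the first cutter is flat in its pan (300,170). Now I'll lower the mould.

Emit:
move_arm([
  [[0, 0, 0, -0.01, -0.13, 0.6, 255], [0, 0, 0, -0.01, -0.13, 1.3, 255], [0, 0, 0, -0.01, -0.13, 1.85, 255], [0, 0, 0, -0.01, -0.13, 1.85, 255], [0, 0, 0, -0.01, -0.13, 1.85, 255]],
])

```text
clock: 7.08
tool_pos: [0.6464, 0.0023, 0.0414]
orientation: [-2.144, -2.295, 0.002]
contact_force: [-0.3, -0.3, 1.1]
grip_width: 0.0458
gripper_force: 61.5
```

```bash
python3 - <<'E'
from h import *
go(653,3,32,3.9)
E
```

```text
turn [-0.002 -0.    -0.   ] shift [0.007 0.167 0.235] at [646.4   2.3  41.4] w 45.822105639947054
```

Emit:
move_arm([
  [[0, 0, 0, 0, 0.1, 0.23, 255], [0, 0, 0, 0, 0.1, 0.23, 255], [0, 0, 0, 0, 0.1, 0.23, 255], [0, 0, 0, 0, 0.1, 0.23, 0], [0, 0, 0, 0, 0.1, 0.23, 0], [0, 0, 0, 0, 0.1, 0.23, 0], [0, 0, 0, 0, 0.1, -0.8, 0], [0, 0, 0, 0, 0.1, -2.2, 0]],
])

```text
clock: 7.75
tool_pos: [0.6493, 0.0026, 0.1132]
orientation: [-2.142, -2.293, 0.008]
contact_force: [1.4, 0.5, 1.7]
grip_width: 0.0851
gripper_force: 0.0
```

```bash
python3 - <<'E'
from h import *
go(441,-118,120,0)
E
```

```text
turn [-0.007  0.001  0.068] shift [-2.654 -5.402 -0.135] at [649.3   2.6 113.2] w 85.11229362143001
```

Emit:
move_arm([
  [[0, 0, 0.068, -2.65, -5.4, 0, 0], [0, 0, 0.068, -2.65, -5.4, 0, 0], [0, 0, 0.068, -2.65, -5.4, 0, 0], [0, 0, 0.068, -2.65, -5.4, 0, 0], [0, 0, 0.068, -2.65, -5.4, 0, 0], [0, 0, 0.068, -2.65, -5.4, 0, 0], [0, 0, 0.068, -2.65, -5.4, 0.6, 0], [0, 0, 0.068, -2.65, -5.4, 0.6, 0]],
])

```text
clock: 8.42
tool_pos: [0.4408, -0.1183, 0.0894]
orientation: [-2.223, -2.217, -0.001]
contact_force: [-0.1, 1.5, 0.1]
grip_width: 0.0854
gripper_force: 0.0
```

```bash
python3 - <<'E'
from h import *
p,d=cams.grab_frame("top");W=cloud("top",d)
print("m1",*obj(W,d,255,129,13,.046,.065))
go(441,-118,27,0)
E
```

```text
m1 111 [652.   2.] [48. 49.] 0.1 circ [651.   2.] 25 z [55. 58.]
turn [-0.002 -0.001 -0.001] shift [-0.008 -0.025  1.586] at [ 442.1 -117.8   90.4] w 85.01649598309254
```

Mould 1 is at (652, 2) mm with its rim at 55 mm, so it stands flat. Next I'll grip the second mould.

Emit:
move_arm([
  [[0, 0, 0, 0, -0.02, 0.8, 0], [0, 0, 0, 0, -0.02, 1.56, 0], [0, 0, 0, 0, -0.02, 1.56, 0], [0, 0, 0, 0, -0.02, 1.56, 0], [0, 0, 0, 0, -0.02, 1.56, 255], [0, 0, 0, 0, -0.02, 1.56, 255], [0, 0, 0, 0, -0.02, 1.56, 255], [0, 0, 0, 0, -0.02, 1.56, 255]],
])

```text
clock: 9.13
tool_pos: [0.4437, -0.1181, 0.0303]
orientation: [2.22, 2.221, 0.003]
contact_force: [-4.5, 0.3, 12.7]
grip_width: 0.0453
gripper_force: 59.3
```

```bash
python3 - <<'E'
from h import *
go(657,-65,110,3.9)
E
```

```text
turn [ 0.002 -0.    -0.068] shift [ 1.328  5.337 -1.981] at [ 443.7 -118.1   30.3] w 45.313015381615855
```

Emit:
move_arm([
  [[0, 0, 0, 0, 0, -0.8, 255], [0, 0, 0, 0, 0, -1.8, 255], [0, 0, -0.068, 1.33, 5.34, -2, 255], [0, 0, -0.068, 1.33, 5.34, -2, 255], [0, 0, -0.068, 1.33, 5.34, -2, 255], [0, 0, -0.068, 1.33, 5.34, -2, 255], [0, 0, -0.068, 1.33, 5.34, -2, 255], [0, 0, -0.068, 1.33, 5.34, -2, 255]],
])

```text
clock: 9.8
tool_pos: [0.661, -0.0606, 0.1086]
orientation: [2.138, 2.301, 0.004]
contact_force: [-1.0, 1.2, -0.8]
grip_width: 0.0453
gripper_force: 61.5
```

Emit:
move_arm([
  [[0, 0, 0, 0, 0, 0, 255], [0, 0, 0, 0, 0, 0.6, 255], [0, 0, 0, 0, 0, 1.2, 255], [0, 0, 0, 0, 0, 1.6, 255], [0, 0, 0, 0, 0, 1.6, 255], [0, 0, 0, 0, 0, 1.6, 255]],
])

```text
clock: 10.3
tool_pos: [0.6551, -0.0651, 0.0447]
orientation: [-2.145, -2.294, 0.002]
contact_force: [0.8, -0.4, 0.5]
grip_width: 0.0453
gripper_force: 61.5
```

```bash
python3 - <<'E'
from h import *
go(657,-65,33,3.9)
E
```

```text
turn [-0.002  0.    -0.001] shift [-0.001  0.047  0.292] at [655.1 -65.1  44.7] w 45.34857696310614
```

Emit:
move_arm([
  [[0, 0, 0, 0, 0.04, 0.29, 255], [0, 0, 0, 0, 0.04, 0.29, 255], [0, 0, 0, 0, 0.04, 0.29, 255], [0, 0, 0, 0, 0.04, 0.29, 0], [0, 0, 0, 0, 0.04, 0.29, 0], [0, 0, 0, 0, 0.04, 0.29, 0], [0, 0, 0, 0, 0.04, -0.8, 0], [0, 0, 0, 0, 0.04, -2.2, 0]],
])

```text
clock: 10.97
tool_pos: [0.6554, -0.0642, 0.1144]
orientation: [-2.141, -2.292, 0.007]
contact_force: [0.7, -1.4, 0.3]
grip_width: 0.0855
gripper_force: 0.0
```

```bash
python3 - <<'E'
from h import *
go(422,-224,120,0)
E
```

```text
turn [-0.007 -0.     0.068] shift [-3.589 -6.094 -0.101] at [655.4 -64.2 114.4] w 85.50872582683405
```

Emit:
move_arm([
  [[0, 0, 0.068, -3.59, -6.09, 0, 0], [0, 0, 0.068, -3.59, -6.09, 0, 0], [0, 0, 0.068, -3.59, -6.09, 0, 0], [0, 0, 0.068, -3.59, -6.09, 0, 0], [0, 0, 0.068, -3.59, -6.09, 0, 0], [0, 0, 0.068, -3.59, -6.09, 0, 0], [0, 0, 0.068, -3.59, -6.09, 0, 0], [0, 0, 0.068, -3.59, -6.09, 0.6, 0]],
])

```text
clock: 11.63
tool_pos: [0.4212, -0.2307, 0.096]
orientation: [2.228, 2.207, 0.005]
contact_force: [1.4, -1.2, -0.2]
grip_width: 0.0858
gripper_force: 0.0
```

```bash
python3 - <<'E'
from h import *
p,d=cams.grab_frame("top");W=cloud("top",d)
print("m2",*obj(W,d,282,128,12,.046,.065))
go(422,-224,60,0)
E
```

```text
m2 95 [655. -69.] [49. 43.] 0.3 circ [655. -65.] 26 z [54. 59.]
turn [ 0.    -0.001 -0.006] shift [0.056 0.024 0.753] at [ 421.  -226.3   90.1] w 85.13374489232054
```

Emit:
move_arm([
  [[0, 0, 0, 0.03, 0.02, 0.7, 0], [0, 0, 0, 0.03, 0.02, 1.4, 0], [0, 0, 0, 0.03, 0.02, 1.9, 0], [0, 0, 0, 0.03, 0.02, 1.9, 0], [0, 0, 0, 0.03, 0.02, 1.9, 255], [0, 0, 0, 0.03, 0.02, 1.9, 255], [0, 0, 0, 0.03, 0.02, 1.9, 255], [0, 0, 0, 0.03, 0.02, 1.9, 255]],
])

```text
clock: 12.35
tool_pos: [0.4263, -0.2237, 0.0184]
orientation: [2.221, 2.22, 0.003]
contact_force: [-3.6, 1.5, 8.1]
grip_width: 0.0593
gripper_force: 62.6
```

```bash
python3 - <<'E'
from h import *
go(617,285,140,2.4)
E
```

```text
turn [ 0.002 -0.    -0.042] shift [12.717  4.773 -3.029] at [ 426.3 -223.7   18.4] w 59.29620276395737
```

Emit:
move_arm([
  [[0, 0, 0, 0, 0, -0.8, 255], [0, 0, 0, 0, 0, -1.8, 255], [0, 0, -0.042, 12.72, 4.77, -3, 255], [0, 0, -0.042, 12.72, 4.77, -3, 255], [0, 0, -0.042, 12.72, 4.77, -3, 255], [0, 0, -0.042, 12.72, 4.77, -3, 255], [0, 0, -0.042, 12.72, 4.77, -3, 255], [0, 0, -0.042, 12.72, 4.77, -3, 255]],
])

```text
clock: 13.02
tool_pos: [0.5139, 0.0121, 0.1126]
orientation: [2.173, 2.266, 0.005]
contact_force: [1.2, -0.7, -0.1]
grip_width: 0.0597
gripper_force: 65.6
```

```bash
python3 - <<'E'
from h import *
go(617,285,130,2.4)
E
```

```text
turn [ 0.003 -0.001 -0.   ] shift [ 6.71   2.862 -0.42 ] at [513.9  12.1 112.6] w 59.65639121408475
```

Emit:
move_arm([
  [[0, 0, 0, 6.7, 2.86, -0.3, 255], [0, 0, 0, 6.7, 2.86, -0.3, 255], [0, 0, 0, 6.7, 2.86, -0.3, 255], [0, 0, 0, 6.7, 2.86, -0.3, 255], [0, 0, 0, 6.7, 2.86, -0.3, 255], [0, 0, 0, 6.7, 2.86, -0.3, 255], [0, 0, 0, 6.7, 2.86, -0.3, 255], [0, 0, 0, 6.7, 2.86, -0.3, 255]],
])

```text
clock: 13.68
tool_pos: [0.6153, 0.2944, 0.123]
orientation: [-2.159, -2.278, -0.007]
contact_force: [-1.9, 1.7, -1.4]
grip_width: 0.059
gripper_force: 65.6
```

```bash
python3 - <<'E'
from h import *
go(617,285,60,2.4)
E
```

```text
turn [ 0.002 -0.005  0.012] shift [-0.245  0.027  1.574] at [615.3 294.4 123. ] w 58.95534291896987
```

Emit:
move_arm([
  [[0, 0, 0, -0.35, 0.03, 0, 255], [0, 0, 0, -0.35, 0.03, 0.6, 255], [0, 0, 0, -0.35, 0.03, 1.2, 255], [0, 0, 0, -0.35, 0.03, 1.6, 255], [0, 0, 0, -0.35, 0.03, 1.6, 255], [0, 0, 0, -0.35, 0.03, 1.6, 255]],
])

```text
clock: 14.18
tool_pos: [0.6177, 0.2681, 0.0594]
orientation: [2.174, 2.267, -0.0]
contact_force: [0.2, -0.1, 0.0]
grip_width: 0.0589
gripper_force: 65.6
```

```bash
python3 - <<'E'
from h import *
go(617,285,32,2.4)
E
```

```text
turn [ 0.  0. -0.] shift [0.422 0.    0.684] at [617.7 268.1  59.4] w 58.905753119378765
```

Emit:
move_arm([
  [[0, 0, 0, 0.42, 0, 0, 255], [0, 0, 0, 0.42, 0, 0.4, 255], [0, 0, 0, 0.42, 0, 0.75, 255], [0, 0, 0, 0.42, 0, 0.75, 255], [0, 0, 0, 0.42, 0, 0.75, 255]],
])

```text
clock: 14.6
tool_pos: [0.6163, 0.2848, 0.028]
orientation: [-2.175, -2.267, 0.003]
contact_force: [-0.1, 0.3, -0.9]
grip_width: 0.0595
gripper_force: 65.6
```

```bash
python3 - <<'E'
from h import *
go(617,285,22,2.4)
E
```

```text
turn [-0.001  0.001 -0.   ] shift [0.005 0.017 0.149] at [616.3 284.8  28. ] w 59.511097937995366
```

Emit:
move_arm([
  [[0, 0, 0, 0, 0, 0.15, 255], [0, 0, 0, 0, 0, 0.15, 255], [0, 0, 0, 0, 0, 0.15, 255], [0, 0, 0, 0, 0, 0.15, 0], [0, 0, 0, 0, 0, 0.15, 0], [0, 0, 0, 0, 0, 0.15, 0], [0, 0, 0, 0, 0, -0.8, 0], [0, 0, 0, 0, 0, -2.2, 0]],
])

```text
clock: 15.27
tool_pos: [0.6144, 0.2844, 0.0994]
orientation: [-2.173, -2.266, 0.011]
contact_force: [1.9, 1.3, 1.1]
grip_width: 0.0855
gripper_force: 0.0
```

```bash
python3 - <<'E'
from h import *
go(425,116,120,-67)
E
```

```text
turn [-0.004  0.007  1.211] shift [-4.01  -4.911 -0.47 ] at [614.4 284.4  99.4] w 85.4770009123719
```

Emit:
move_arm([
  [[0, 0, 1.211, -4, -4.9, -0.2, 0], [0, 0, 1.211, -4, -4.9, -0.2, 0], [0, 0, 1.211, -4, -4.9, -0.2, 0], [0, 0, 1.211, -4, -4.9, -0.2, 0], [0, 0, 1.211, -4, -4.9, -0.2, 0], [0, 0, 1.211, -4, -4.9, -0.2, 0], [0, 0, 1.211, -4, -4.9, -0.2, 0], [0, 0, 1.211, -4, -4.9, -0.2, 0]],
])

```text
clock: 15.93
tool_pos: [0.4256, 0.1156, 0.1101]
orientation: [-2.996, -0.934, 0.001]
contact_force: [0.5, 1.0, -0.2]
grip_width: 0.0854
gripper_force: 0.0
```

```bash
python3 - <<'E'
from h import *
p,d=cams.grab_frame("top");W=cloud("top",d)
print("c2",*obj(W,d,148,142,13,.03,.05))
go(425,116,100,-67)
E
```

```text
c2 136 [617. 284.] [63. 62.] 45.1 circ [617. 288.] 36 z [38. 42.]
turn [-0.003 -0.002  0.194] shift [-0.05  -0.01   0.262] at [426.9 116.7 110.5] w 85.58206932978446
```

Emit:
move_arm([
  [[0, 0, 0.194, -0.04, -0.01, 0, 0], [0, 0, 0.194, -0.04, -0.01, 0.4, 0], [0, 0, 0.194, -0.04, -0.01, 1.0, 0], [0, 0, 0.194, -0.04, -0.01, 1.5, 0], [0, 0, 0.194, -0.04, -0.01, 1.5, 0], [0, 0, 0.194, -0.04, -0.01, 1.5, 0]],
])

```text
clock: 16.48
tool_pos: [0.4259, 0.1161, 0.0497]
orientation: [3.071, 0.655, -0.003]
contact_force: [0.4, 0.3, 0.9]
grip_width: 0.0855
gripper_force: 0.0
```

```bash
python3 - <<'E'
from h import *
go(425,116,13,-67)
E
```

```text
turn [0.001 0.002 0.019] shift [-0.02  -0.007  0.919] at [425.9 116.1  49.7] w 85.51284336187341
```

Emit:
move_arm([
  [[0, 0, 0.019, -0.02, 0, 0.5, 0], [0, 0, 0.019, -0.02, 0, 0.92, 0], [0, 0, 0.019, -0.02, 0, 0.92, 0], [0, 0, 0.019, -0.02, 0, 0.92, 255], [0, 0, 0.019, -0.02, 0, 0.92, 255], [0, 0, 0.019, -0.02, 0, 0.92, 255], [0, 0, 0.019, -0.02, 0, 0.92, 255], [0, 0, 0.019, -0.02, 0, 0.92, 255]],
])

```text
clock: 17.15
tool_pos: [0.4267, 0.1166, 0.015]
orientation: [-3.078, -0.624, -0.004]
contact_force: [-2.9, -1.4, 8.3]
grip_width: 0.0567
gripper_force: 61.6
```

```bash
python3 - <<'E'
from h import *
go(626,-243,125,-92.5)
E
```

```text
turn [-0.001 -0.002  0.444] shift [ 1.096 10.219 -2.755] at [426.7 116.6  15. ] w 56.7011597952081
```

Emit:
move_arm([
  [[0, 0, 0, 0, 0, -0.8, 255], [0, 0, 0, 0, 0, -1.8, 255], [0, 0, 0.444, 1.1, 10.22, -2.75, 255], [0, 0, 0.444, 1.1, 10.22, -2.75, 255], [0, 0, 0.444, 1.1, 10.22, -2.75, 255], [0, 0, 0.444, 1.1, 10.22, -2.75, 255], [0, 0, 0.444, 1.1, 10.22, -2.75, 255], [0, 0, 0.444, 1.1, 10.22, -2.75, 255]],
])

```text
clock: 17.82
tool_pos: [0.5475, -0.1027, 0.1096]
orientation: [-3.14, 0.067, -0.002]
contact_force: [0.9, -0.2, 0.5]
grip_width: 0.0564
gripper_force: 65.4
```

```bash
python3 - <<'E'
from h import *
go(626,-243,125,-92.5)
E
```

```text
turn [-0.001 -0.001  0.001] shift [ 2.112  3.421 -0.384] at [ 547.5 -102.7  109.6] w 56.42320596982474
```

Emit:
move_arm([
  [[0, 0, 0, 1.95, 3.15, -0.2, 255], [0, 0, 0, 1.95, 3.15, -0.2, 255], [0, 0, 0, 1.95, 3.15, -0.2, 255], [0, 0, 0, 1.95, 3.15, -0.2, 255], [0, 0, 0, 1.95, 3.15, 0.6, 255], [0, 0, 0, 1.95, 3.15, 1.1, 255], [0, 0, 0, 1.95, 3.15, 1.1, 255], [0, 0, 0, 1.95, 3.15, 1.1, 255]],
])

```text
clock: 18.48
tool_pos: [0.6183, -0.23, 0.0643]
orientation: [-3.14, 0.068, 0.003]
contact_force: [0.5, 0.2, -0.3]
grip_width: 0.0566
gripper_force: 65.4
```

```bash
python3 - <<'E'
from h import *
go(626,-243,24,-92.5)
E
```

```text
turn [-0.     0.002  0.   ] shift [0.208 0.315 1.006] at [ 618.3 -230.    64.3] w 56.59360314129923
```

Emit:
move_arm([
  [[0, 0, 0, 0.2, 0.3, 0.2, 255], [0, 0, 0, 0.2, 0.3, 0.6, 255], [0, 0, 0, 0.2, 0.3, 1.0, 255], [0, 0, 0, 0.2, 0.3, 1.0, 255], [0, 0, 0, 0.2, 0.3, 1.0, 255]],
])

```text
clock: 18.9
tool_pos: [0.6267, -0.2424, 0.0257]
orientation: [3.141, -0.068, 0.001]
contact_force: [0.3, 0.8, -0.3]
grip_width: 0.0564
gripper_force: 65.4
```

```bash
python3 - <<'E'
from h import *
go(626,-243,18.5,-92.5)
E
```

```text
turn [ 0.    -0.001  0.001] shift [-0.017  0.014  0.18 ] at [ 626.7 -242.4   25.7] w 56.3860004702094
```

Emit:
move_arm([
  [[0, 0, 0, 0, 0, 0.18, 255], [0, 0, 0, 0, 0, 0.18, 255], [0, 0, 0, 0, 0, 0.18, 255], [0, 0, 0, 0, 0, 0.18, 0], [0, 0, 0, 0, 0, 0.18, 0], [0, 0, 0, 0, 0, 0.18, 0], [0, 0, 0, 0, 0, -0.8, 0], [0, 0, 0, 0, 0, -1.8, 0]],
])

```text
clock: 19.57
tool_pos: [0.6241, -0.2419, 0.0942]
orientation: [-3.139, 0.069, 0.01]
contact_force: [1.6, -0.1, 1.5]
grip_width: 0.086
gripper_force: 0.0
```

Emit:
move_arm([
  [[0, 0, 0, -4, 0, -1.5, 0], [0, 0, 0, -4, 0, -1.5, 0], [0, 0, 0, -4, 0, -1.5, 0], [0, 0, 0, -4, 0, -1.5, 0], [0, 0, 0, -4, 0, -1.5, 0], [0, 0, 0, -4, 0, -1.5, 0]],
])

```text
clock: 20.07
tool_pos: [0.4646, -0.2365, 0.1575]
orientation: [-3.138, 0.074, -0.005]
contact_force: [0.6, 1.3, 0.3]
grip_width: 0.0856
gripper_force: 0.0
```

```bash
python3 - <<'E'
from h import *
p,d=cams.grab_frame("top");W=cloud("top",d);cv2.imwrite("pics/top9.png",p)
q,_=cams.grab_frame("side");cv2.imwrite("pics/side9.png",q)
for a in [("tin",341,140,20,.03,.05),("m1",255,129,13,.046,.065),("m2",282,128,14,.046,.065),("c2",148,142,13,.03,.05),("c1",120,142,14,.03,.05),("jar",120,211,17,.05,.08),("dredger",385,229,17,.05,.08)]:print(a[0],*obj(W,d,*a[1:]))
E
```

```text
tin 235 [ 624. -243.] [59. 99.] 88.7 circ [ 624. -243.] 55 z [39. 42.]
m1 114 [652.  -8.] [49. 68.] 2.3 circ [655.  -8.] 35 z [55. 58.]
m2 108 [655. -66.] [49. 48.] 89.8 circ [655. -65.] 25 z [54. 59.]
c2 134 [618. 284.] [64. 62.] 46.3 circ [615. 288.] 36 z [38. 42.]
c1 134 [614. 362.] [62. 77.] 1.5 circ [609. 363.] 43 z [38. 42.]
jar 286 [426. 350.] [46. 47.] 47.8 circ [426. 351.] 24 z [68. 71.]Traceback (most recent call last):
  File "<stdin>", line 4, in <module>
  File "h.py", line 12, in obj
    return len(P),np.round(rect[0]),np.round(rect[1]),round(rect[2],1),"circ",np.round(c[0]),round(c[1]),"z",np.round(np.percentile(P[:,2],[50,95])*1000)
                                                                                                                      ~~~~~~~~~~~~~^^^^^^^^^^^^^^^^
    return _quantile_unchecked(
        a, q, axis, out, overwrite_input, method, keepdims, weights)
    return _ureduce(a,
                    func=_quantile_ureduce_func,
    ...<5 lines>...
                    overwrite_input=overwrite_input,
                    method=method)
    r = func(a, **kwargs)
    result = _quantile(arr,
                       quantiles=q,
    ...<2 lines>...
                       out=out,
                       weights=wgt)
    slices_having_nans = np.isnan(arr[-1, ...])
                                  ~~~^^^^^^^^^
IndexError: index -1 is out of bounds for axis 0 with size 0
```

View pics/top9.png

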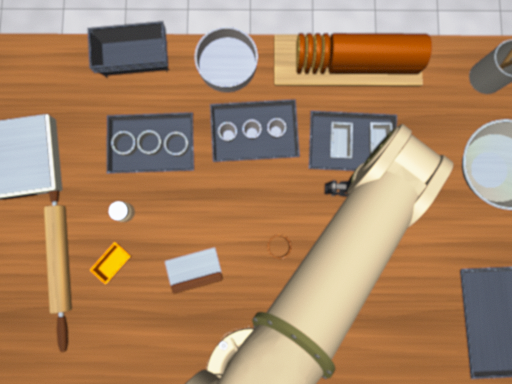

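View pics/side9.png

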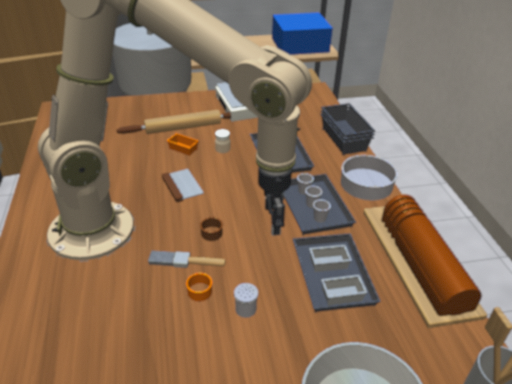

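The top view shows three cutters (123,142 / 149,142 / 175,142), three moulds (228–276,129) and two tins (342,140 / 381,140), all flat in their pans. The jar is unmoved at (120,211), and in the side view the dredger stands upright where it was (246,298). The gripper is clear of everything, so I'm handing in the job.

```bash
python3 -c "
from cell import job
print(job.finish_job())"
```

```text
the job is handed in; nothing more can be done
None
```

I handed the job in at about 20 s on the robot's clock: the loaf tin, both moulds and both cutters are flat and upright in their pans, and the jar and dredger are standing where they were.

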